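Set the angle gauge on a ridged stud and hold it on its mark

TASK

Pick up the angle gauge by its yellow grip, stand it upright in the slot of the wooden jig, dial towards the robot, so that the middle of its foot rests on the ridge of the stud in the slot. Only then rock it on the ridge, leaning its top to the left, until the swinging pointer comes to rest on the red setting mark. Finish still holding it there, foot resting on the ridge, pointer on the mark, so that the work can be scribed; leave the things around it alone.

Things in the scene. Friction and masses are not known exactly. Their poses are not given: they have to be found in the camera images.
- gauge: Loose angle gauge, 0.42 kg, standing upright on its foot at the start. Origin: centre of the foot's underside. x = thickness (the dial looks to -x, towards the robot), y = along the foot, z up. Aluminium foot 26 (x) x 130 (y) x 18 (z) mm; above it a round dial case, radius 50, 26 thick, centre at z = 67; on top a yellow grip block 20 (x) x 46 (y) mm from z = 112 to 158.
- gauge_grip (a point): Point in the yellow grip block to take it by, 138 mm above the gauge's origin on its z axis; axes as the gauge's. Pinch it across x (20 mm) firmly (about 50 N) and carry it smoothly: its weight hangs some 90 mm below this point, and it can swing in the fingers about the line between the pads.
- jig: Wooden jig, screwed to the bench. Origin on the bench at its middle; y = along the slot, x = across it, z up. Two pale joist offcuts (each 24 thick, 100 long along y, top at z = 68) leave a slot 29.5 mm wide (x from -14.75 to 14.75), open at both ends and at the top, inner top edges bevelled 6 mm at 45 degrees.
- stud: Dark stud block that fills the bottom of the slot, fixed in the jig, same origin and axes as the jig. Its top is a rounded ridge across the slot (radius 12 mm, axis along x at y = 0, z = 38; highest line z = 50), from which flanks fall off at 0.50 rad (towards +y) and 0.58 rad (towards -y). A gauge let go on it falls over to a flank.
- crest (a point): Middle of the ridge's highest line, 50 mm above the jig's origin; axes as the jig's.
- pointer (a joint): Angle of the black pendulum pointer on the dial (rad), about the gauge's +x, pivot at the dial centre. It hangs plumb: 0 when the gauge is upright, positive when its tip is to the left on the dial (seen from the robot), which is when the gauge's top leans left (towards +y); it equals the lean in the slot. Swings about 0.5 s before it settles.
- setting (a joint): Angle of the red setting mark on the lower arc of the dial, same zero and sense as the pointer; stays where it is. Here always between 0.16 and 0.32 (left of the lowest point).
- pointer_tip (a point): Point of the pointer near its lower end, on the front of the dial, 38 mm from the pivot.
- mark_tip (a point): Middle of the red mark (5 mm wide, 13 long), 38 mm from the pivot.
- tape_measure: Yellow tape measure 38 x 79 x 63 mm, a bystander. Origin: centre of the underside.
- screw_tub: White tub of screws, 69 mm wide, 48 high, a bystander. Origin: centre of the underside.
- masking_tape: Roll of masking tape, 100 mm wide, 25 high, a bystander. Origin: centre of the underside.
Mind the look-alikes: they are no part of the job. There is more than one size of the jig; the job needs the larger.

How it is judged:
On the way:
1. the gauge stands upright in the slot, dial towards the robot, with the middle of its foot on the ridge (x of gauge in the frame of jig between -0.005 and 0.005 m and y of gauge in the frame of jig between -0.03 and 0.03 m and z of gauge in the frame of jig below 0.056 m and angle between the x axis of gauge and the x axis of jig, either way round below 0.12 rad and x of pointer_tip in the frame of jig below 0 m and angle between gauge's own z axis and vertical below 0.08 rad and contact force between gauge and stud above 0.2 N), for 0.1 s.
At the end, for the whole second after the job is handed in: The gauge is in the slot (within 5 mm across, 45 mm along, 0.12 rad of the slot's direction, dial towards the robot), its foot pressing on the stud (over 0.2 N), gripped by the fingers (over 1 N), still, and the pointer rests within 2.4 mm (0.063 rad) of the middle of the red mark (distance between pointer_tip and mark_tip below 0.0024 m and velocity of joint pointer between -0.4 and 0.4 rad/s and angular speed of gauge below 0.15 rad/s and x of gauge in the frame of jig between -0.005 and 0.005 m and y of gauge in the frame of jig between -0.045 and 0.045 m and angle between the x axis of gauge and the x axis of jig, either way round below 0.12 rad and x of pointer_tip in the frame of jig below 0 m and contact force between gauge and stud above 0.2 N and contact force between the fingers and gauge above 1 N); the arm keeps its last pose, push and grip.
It fails at once if a bystander (tape measure, screw tub, masking tape) is moved more than 20 mm (distance of any of tape_measure, screw_tub, masking_tape from where it was at the start of the episode above 0.02 m).
It also fails if it takes over 48 s, if anything falls off the work surface, if the arm or the gripper's body presses on something with over 40 N, if the wrist force passes 120 N, or if a joint passes its speed limit or range.

ROBOT

A 7-joint arm with a two-finger parallel gripper is mounted at the origin on the work surface; the furniture and walls round the work are solid. World frame = base frame: x ahead of the robot, y to its left, z up, the work surface at z = 0. Lengths are in m, angles in rad, forces in N, time in s.
With the tool pointing down it reaches from about 0.35 to 0.9 m from the base axis. Payload 7.2 kg.
Tool frame: the origin (TCP) lies on the centre line of the jaws, within the pads' length; the fingertips stand 8 mm ahead of it and the grasp point (between the pads) lies 11 mm behind it; z points along the fingers, y is the line along which they close (so a half turn about z gives the same grasp; the last joint's range is limited). The gripper opens to 88 mm and grips with 3 to 60 N. Pads are 20 mm wide; open, the fingers measure 115 mm over their backs; the gripper's body (75 mm by 178 mm) begins 61 mm behind the grasp point.
Start: joints at [1.222, 0.411, -0.013, 1.596, 0.006, 1.134, -0.082], TCP at [0.173, -0.601, 0.231] pointing down, gripper open.
Joint ranges: [-2.95, 2.95], [-0.29, 1.99], [-1.47, 1.44], [0.14, 2.54], [-1.03, 4.17], [0.13, 1.85], [-2.86, 2.86]. Speed limits (rad/s): [2.39, 2.39, 3.01, 3.01, 3.14, 3.14, 3.14].

INTERFACE

Orientations are given as a rotation vector (axis times angle).
In Python, from plant import r gives the robot as it stands.
- The arm moves only by the tool play_rows, never from a script. Its argument "rows" is text: rows parted by semicolons, each of 4 numbers parted by spaces: the shift along the tool's x, y, z in units of 0.1 m (1.0 is 0.1 m), then the turn about the tool's z in units of 360 degrees (1.0 is 360 degrees). A call has 1 to 12 rows; each row shifts and turns the commanded pose from where the row before left it, along the tool's axes as they then stand; what a row does not reach is not made up. A row lasts 1/12 s, in which the tool goes at most 41.7 mm and 7.16 degrees, less where a joint would pass 70% of its speed; a pose out of reach is approached as far as the arm can. A call with a number of a shift or a turn outside -1 to 1 is refused whole. A call with a gripper value outside its range is refused whole. "fingers" is the finger opening in mm, from 0 to 87.8, set as the call begins (left out, the last holds). The fingers move at their own pace and stop on an object; "newtons" is the grip in N (left out, the last holds). Time passes only in rows, so rows that do not move let the fingers close. It gives the time, the measured TCP pose, the force, the opening and the grip force at its end, in the units of the state.
- r.sense(): the state, without advancing time (a new reading comes with each control period).
- r.snapshot(name): name is "scene" or "top"; returns a dict with "img" (384x512x3 uint8, blue, green, red), "fx", "fy", "cx", "cy" (pixels), "extrinsics" (4x4, takes a point from camera to world coordinates). Camera axes: x right, y down, z forward; pixel columns grow to the right and rows downward; lengths in m; the calibration is good to about 2 mm. A picture is of the moment at which its call begins. There is no depth.
- r.hand_in(): hands the job in; it is judged then, once.
The state is a dict: "time": time; "q": joint angles; "qd": joint speeds; "tau": joint torques, N m; "tcp_pos": TCP position; "eef_rot": TCP orientation; "wrist_force": force on the tool from outside, world axes, zero at the start; "torque": the same for the moment, N m; "opening": opening from 0.0 (shut) to 1.0 (fully open); "grasp_force": force on a finger pad.
Only numpy, scipy, OpenCV 4.12 (cv2) and the standard library are available. Lean on these libraries where they do the work, as an engineer would, in place of code of your own. Each camera call takes 0.05 s, during which the arm holds its last target. There are 200 camera calls.

## Working session

There is one attempt and no reset: what is moved stays moved. The work goes in short steps, Python scripts to look and compute and a tool call to move; the robot and the scene stay as the last step left them, time stands still between calls to the robot, and variables do not carry over. Pictures are saved under pics/ and viewed, at most 10 in all, crops included, and the job is handed in when it is done.

Besides the shell and the picture viewer there is one more tool, called after "Request:" as name(argument=value, ...), one argument or row to a line, values as JSON. play_rows: Moves the arm, as the interface text tells. Shifts and turns lie within -1 to 1; 1 stands for 0.1 m of shift or 360 degrees of turn. Its arguments: {"type":"object","properties":{"rows":{"type":"string"},"fingers":{"type":"number"},"newtons":{"type":"number"}},"required":["rows"]}

```bash
ls; mkdir -p pics; python3 - <<'E'
from plant import r
import cv2,numpy as np
s=r.sense(); print({k:np.round(v,3).tolist() for k,v in s.items()})
for n in("scene","top"):
    d=r.snapshot(n); cv2.imwrite(f"pics/{n}0.png",d["img"]); print(n,d["fx"],d["fy"],d["cx"],d["cy"],np.round(d["extrinsics"],4).tolist())
a=cv2.imread("pics/scene0.png");b=cv2.imread("pics/top0.png")
cv2.imwrite("pics/s0b.png",cv2.resize(a,(800,600),interpolation=cv2.INTER_CUBIC));cv2.imwrite("pics/t0b.png",cv2.resize(b,(800,600),interpolation=cv2.INTER_CUBIC))
E
```

```text
pics
{'time': 0.0, 'q': [1.222, 0.412, -0.013, 1.597, 0.006, 1.134, -0.082], 'qd': [-0.001, 0.001, -0.001, 0.0, -0.001, -0.002, -0.001], 'tau': [0.0, -58.797, 0.642, -29.108, -0.054, 0.018, 0.0], 'tcp_pos': [0.173, -0.6, 0.23], 'eef_rot': [-3.109, -0.439, 0.001], 'wrist_force': [-0.552, -0.612, -1.062], 'torque': [-0.034, -0.032, 0.016], 'grasp_force': 0.0, 'opening': 1.005}
scene 410.7957368508472 410.7957368508472 253.11861876252084 192.66403449552638 [[-0.6661, -0.438, 0.6037, -0.3423], [-0.7458, 0.386, -0.5429, 0.7783], [0.0047, -0.8119, -0.5838, 0.8336], [0.0, 0.0, 0.0, 1.0]]
top 486.6322373365259 486.6322373365259 258.5142425889925 191.22283366705275 [[-0.0274, -0.9859, 0.1654, 0.188], [-0.9995, 0.0291, 0.0079, 0.0788], [-0.0126, -0.1651, -0.9862, 1.3913], [0.0, 0.0, 0.0, 1.0]]
```

View pics/s0b.png

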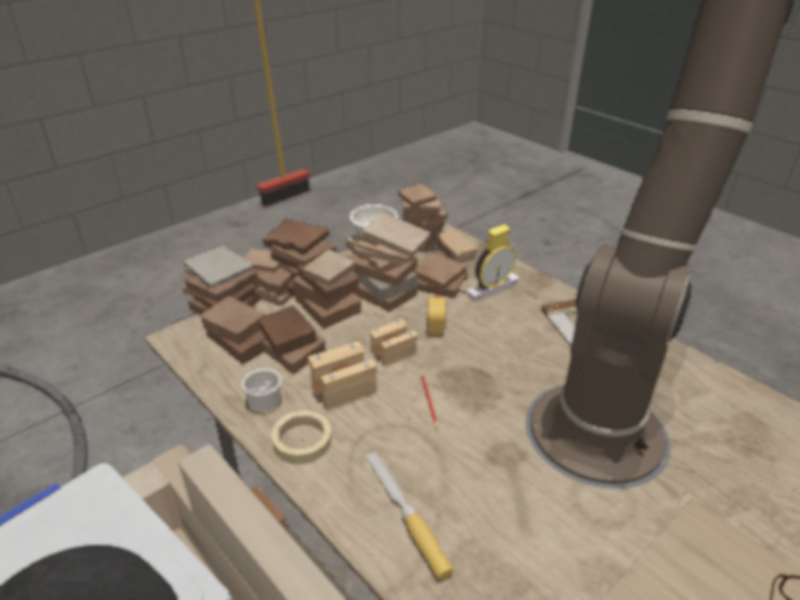

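View pics/t0b.png

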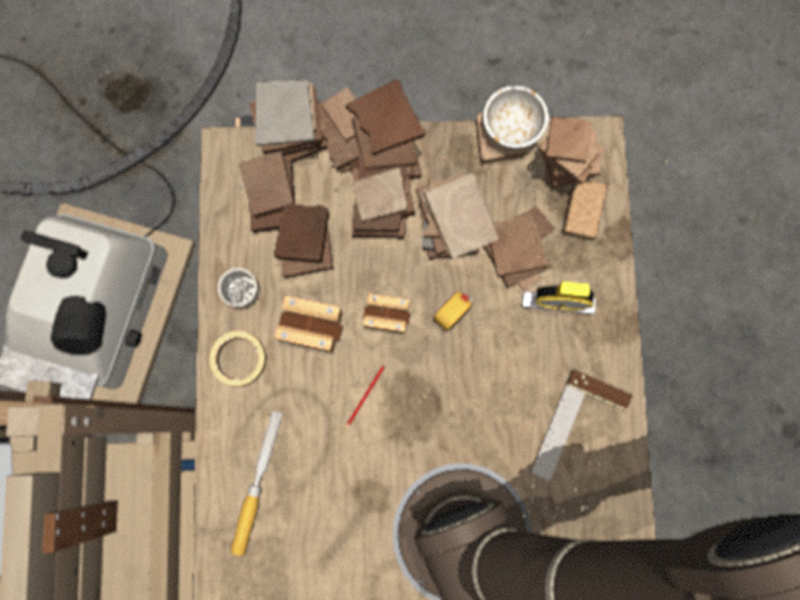

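The scene shows the gauge at (495,262) of the 800-px scene view and (560,296) of the top view. Look-alikes are the yellow tape measure (top 453,310), the small jig (386,313) and the large jig (309,323). I choose the gauge with the dial and the larger, left jig, and check both in one close crop.

```bash
python3 - <<'E'
import cv2,numpy as np
a=cv2.imread("pics/scene0.png");b=cv2.imread("pics/top0.png")
def c(im,x,y,w=66,h=50): return cv2.resize(im[y:y+h,x:x+w],(396,300),interpolation=cv2.INTER_CUBIC)
m=np.vstack([np.hstack([c(b,325,165),c(b,165,182)]),np.hstack([c(a,285,142),c(a,190,212)])])
cv2.imwrite("pics/crop1.png",m)
E
```

```text
(no output)
```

View pics/crop1.png

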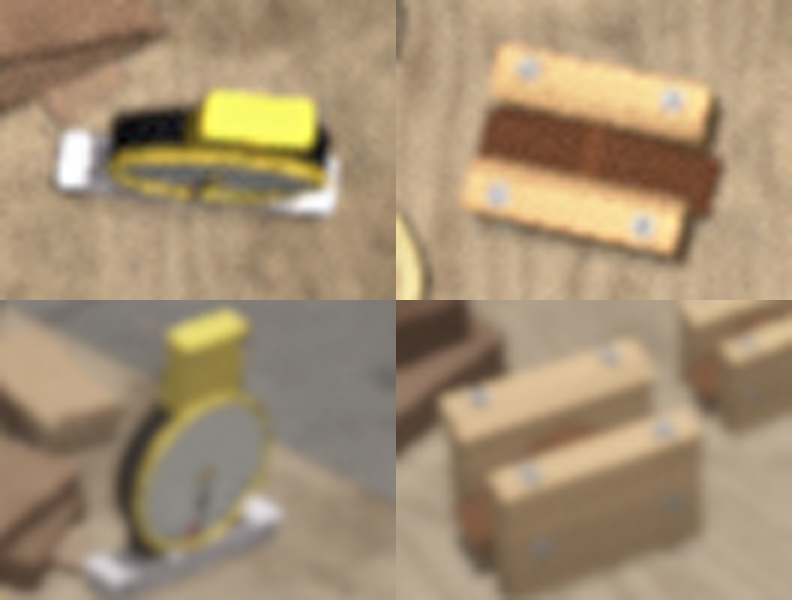

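The crops confirm: the gauge (upright, dial to the robot, grip in top view about native (368,184)) and the large jig with dark stud and ridge at its middle (top native about (198,207)). Now fitting poses to corners.

```bash
cat > h.py <<'E'
import numpy as np,cv2
from scipy.optimize import least_squares
CAM={"scene":(410.7957,253.1186,192.6640,[[-0.6661,-0.438,0.6037,-0.3423],[-0.7458,0.386,-0.5429,0.7783],[0.0047,-0.8119,-0.5838,0.8336]]),
"top":(486.6322,258.5142,191.2228,[[-0.0274,-0.9859,0.1654,0.188],[-0.9995,0.0291,0.0079,0.0788],[-0.0126,-0.1651,-0.9862,1.3913]])}
def proj(n,P):
    f,cx,cy,E=CAM[n];E=np.array(E);p=(np.atleast_2d(P)-E[:,3])@E[:,:3]
    return p[:,:2]/p[:,2:]*f+[cx,cy]
def place(p,L):
    c,s=np.cos(p[2]),np.sin(p[2]);L=np.array(L,float)
    return np.c_[p[0]+c*L[:,0]-s*L[:,1],p[1]+s*L[:,0]+c*L[:,1],L[:,2]+(p[3] if len(p)>3 else 0)]
def fit(obs,p0):
    """obs: {cam:[(local xyz, pixel)]}"""
    def res(p): return np.concatenate([(proj(n,place(p,[o[0] for o in v]))-[o[1] for o in v]).ravel() for n,v in obs.items()])
    s=least_squares(res,p0,loss="soft_l1"); return s.x,np.round(res(s.x).reshape(-1,2),1).tolist()
E
python3 - <<'E'
from h import *
t=lambda ox,oy,l:[(np.array(L)/1000,(ox+(x-.5)/6,oy+(y-.5)/6)) for L,x,y in l]
g={"top":t(325,165,[((10,23,158),205,92),((10,-23,158),317,98),((-13,65,18),57,187),((13,65,18),62,130),((-13,-65,18),333,213)]),
"scene":t(285,142,[((10,23,158),170,30),((10,-23,158),240,12),((-10,-23,158),248,30),((-10,23,158),178,52)])}
print(fit(g,[.48,-.27,0]))
j={"top":t(165,182,[((38.75,50,68),102,45),((38.75,-50,68),320,88),((14.75,-50,68),309,138),((14.75,50,68),94,98),((-14.75,50,68),72,158),((-14.75,-50,68),294,205),((-38.75,-50,68),284,250),((-38.75,50,68),69,208)]),
"scene":t(190,212,[((38.75,50,68),45,103),((38.75,-50,68),235,42),((-38.75,-50,68),306,108),((-38.75,50,68),105,194)])}
print(fit(j,[.45,.2,0]))
s=proj("top",[[.173,-.6,.23]]);print(s)
E
```

```text
(array([ 0.4034709 , -0.19264814, -0.13418665]), [[0.1, -0.3], [-0.6, 0.6], [0.1, -0.5], [-0.0, 0.1], [-0.2, -0.1], [-0.2, 0.6], [-1.5, -0.1], [1.2, -0.7], [2.5, -0.6]])
(array([ 0.37279827,  0.26008642, -0.22179297]), [[0.2, -0.1], [-0.8, -0.5], [-0.7, -0.3], [-0.3, -0.6], [1.0, -0.1], [-0.5, -1.0], [-0.6, 0.1], [-0.4, 0.1], [0.8, -0.4], [0.7, -0.9], [1.2, 3.5], [2.0, 0.9]])
[[555.2192344  271.12778813]]
```

Request:
play_rows(
  rows="0.14 -0.13 0 0;0.28 -0.27 0 0;0.28 -0.27 0 0;0.28 -0.28 0 0;0.28 -0.28 0 0;0.28 -0.28 0 0;0.28 -0.28 0 0;0.28 -0.28 0 0;0.28 -0.28 0 0;0.28 -0.28 0 0;0.28 -0.27 0 0;0.28 -0.27 0 0",
  fingers=70,
)

```text
time: 1.1
tcp_pos: [0.395, -0.2049, 0.2307]
eef_rot: [3.11, 0.439, -0.0]
wrist_force: [1.0, 0.4, -0.5]
opening: 0.798
grasp_force: 0.0
```

Request:
play_rows(
  rows="0 0 0 -0.015;0 0 0 -0.015;0 0 0 -0.015;0 0 0 -0.015;0 0 0 -0.015;0 0 0 -0.015;0 0 0 -0.015;0 0 0 -0.015;0 0 0 -0.015;0 0 0 -0.016;0 0 0 -0.016;0 0 0 -0.016",
)

```text
time: 2.1
tcp_pos: [0.3945, -0.2066, 0.2304]
eef_rot: [-2.366, -2.066, 0.0]
wrist_force: [-0.1, -0.8, -0.6]
opening: 0.796
grasp_force: 0.0
```

```bash
cat >> h.py <<'E'
from scipy.spatial.transform import Rotation as Ro
def togo(s,xyz,yawy):
    R=Ro.from_rotvec(s["eef_rot"]).as_matrix(); d=R.T@(np.array(xyz)-s["tcp_pos"])
    y=np.arctan2(R[1,1],R[0,1]); t=-(yawy-y); t=(t+np.pi/2)%np.pi-np.pi/2
    print("pos",np.round(s["tcp_pos"],4),"yaw_y",round(y,3),"shift",np.round(d*10,3),"turn",round(t/2/np.pi,4),"toolz",np.round(R[:,2],3),"F",np.round(s["wrist_force"],1),"grip",round(s["grasp_force"],1),"open",round(s["opening"]*87.8,1),"t",round(s["time"],2))
E
python3 - <<'E'
from h import *
from plant import r
togo(r.sense(),[.4035,-.1926,.130],-.134)
d=r.snapshot("top");cv2.imwrite("pics/t1.png",d["img"])
d=r.snapshot("scene");cv2.imwrite("pics/s1.png",d["img"])
im=d["img"]
def draw(n,im,p,L,k,off):
    for q in proj(n,place(p,np.array(L)/1000)): cv2.circle(im,tuple(int(round(v)) for v in (q-off)*k+k/2),2,(255,0,255),-1)
J=[(a*38.75,b*50,68) for a in(-1,1) for b in(-1,1)]+[(a*14.75,b*50,68) for a in(-1,1) for b in(-1,1)]+[(a*38.75,b*50,0) for a in(-1,1) for b in(-1,1)]
G=[(a*10,b*23,158) for a in(-1,1) for b in(-1,1)]+[(a*13,b*65,z) for a in(-1,1) for b in(-1,1) for z in(0,18)]
o=[]
for n in("top","scene"):
    im=cv2.imread(f"pics/{n}0.png")
    for p,L,off in(([.4035,-.1926,-.134],G,(325,165) if n=="top" else(285,142)),([.3728,.2601,-.2218],J,(165,182) if n=="top" else(190,212))):
        c=cv2.resize(im[off[1]:off[1]+50,off[0]:off[0]+66],(396,300),interpolation=cv2.INTER_CUBIC);draw(n,c,p,L,6,np.array(off));o.append(c)
cv2.imwrite("pics/ov.png",np.vstack([np.hstack(o[:2]),np.hstack(o[2:])]))
E
```

```text
pos [ 0.3945 -0.2066  0.2304] yaw_y -0.135 shift [0.151 0.071 1.004] turn -0.0002 toolz [-0.001  0.    -1.   ] F [-0.1 -0.8 -0.6] grip 0.0 open 69.9 t 2.1
```

View pics/ov.png

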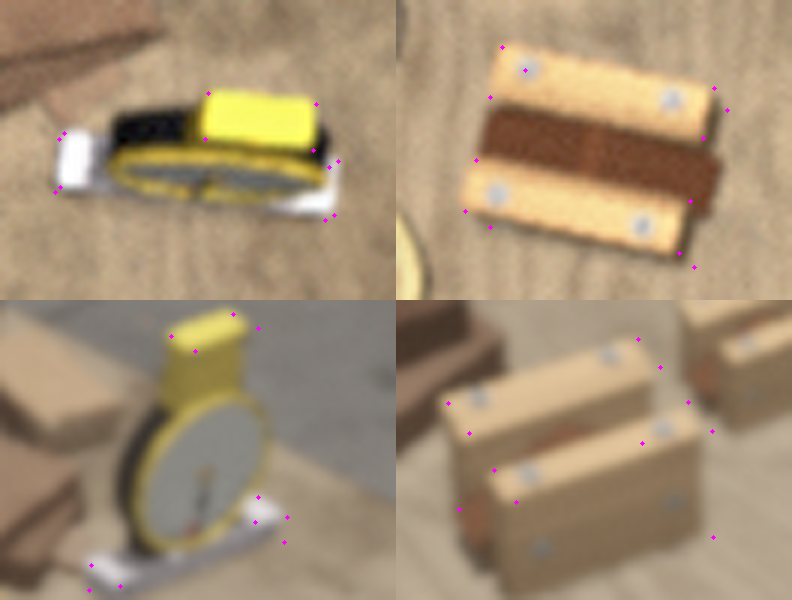

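Overlay: the fits sit within about 1 px in the top view, 1–2 px in the scene. That is good enough to grasp; I'll refine jig vs. gauge later with the gauge held above the slot.

Request:
play_rows(
  rows="0.08 0.04 0 0;0.07 0.03 0 0;0 0 0.1 0;0 0 0.15 0;0 0 0.15 0;0 0 0.15 0;0 0 0.15 0;0 0 0.1 0;0 0 0.1 0;0 0 0.06 0;0 0 0.04 0;0 0 0 0",
)

```text
time: 3.2
tcp_pos: [0.4035, -0.1927, 0.13]
eef_rot: [-2.371, -2.06, 0.0]
wrist_force: [-0.4, -0.5, 0.0]
opening: 0.796
grasp_force: 0.0
```

Request:
play_rows(
  rows="0 0 0 0;0 0 0 0;0 0 0 0;0 0 0 0;0 0 0 0;0 0 0 0;0 0 0 0;0 0 0 0;0 0 0 0;0 0 0 0",
  fingers=0,
  newtons=50,
)

```text
time: 4.03
tcp_pos: [0.4039, -0.1928, 0.1307]
eef_rot: [2.371, 2.06, 0.0]
wrist_force: [0.5, -1.0, 0.2]
opening: 0.228
grasp_force: 50.0
```

```bash
python3 - <<'E'
from h import *
from plant import r
togo(r.sense(),[.374,.261,.24],-.222)
d=r.snapshot("top");e=r.snapshot("scene")
c=lambda im,x,y:cv2.resize(im[y:y+75,x:x+100],(396,300),interpolation=cv2.INTER_CUBIC)
cv2.imwrite("pics/g.png",np.hstack([c(d["img"],310,140),c(e["img"],270,110)]))
E
```

```text
pos [ 0.4039 -0.1928  0.1307] yaw_y -0.14 shift [ 4.452 -0.929 -1.093] turn 0.013 toolz [ 0. -0. -1.] F [ 0.5 -1.   0.2] grip 50.0 open 20.0 t 4.03
```

View pics/g.png

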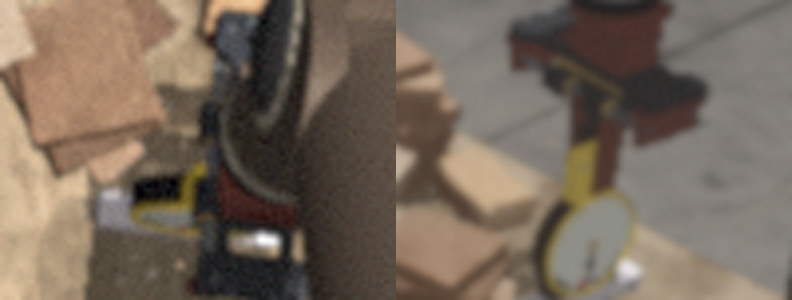

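The gripper closed to 20.0 mm at 50 N on the grip, and the gauge stands upright in the fingers. Lift and carry gently.

Request:
play_rows(
  rows="0 0 -0.05 0;0 0 -0.1 0;0 0 -0.15 0;0 0 -0.15 0;0 0 -0.15 0;0 0 -0.15 0;0 0 -0.15 0;0 0 -0.12 0;0 0 -0.1 0;0 0 -0.06 0;0 0 -0.02 0;0 0 0 0",
)

```text
time: 5.13
tcp_pos: [0.4037, -0.1928, 0.2508]
eef_rot: [2.371, 2.06, -0.0]
wrist_force: [-0.2, -0.1, -5.8]
opening: 0.223
grasp_force: 50.0
```

Request:
play_rows(
  rows="0.03 -0.01 0 0;0.06 -0.01 0 0;0.1 -0.02 0 0;0.14 -0.03 0 0;0.18 -0.04 0 0;0.22 -0.04 0 0;0.25 -0.05 0 0;0.25 -0.05 0 0.003;0.25 -0.05 0 0.003;0.25 -0.05 0 0.003;0.25 -0.05 0 0.004;0.25 -0.05 0 0",
)

```text
time: 6.13
tcp_pos: [0.3943, 0.0365, 0.2504]
eef_rot: [-2.454, -1.961, 0.001]
wrist_force: [0.3, -0.5, -5.3]
opening: 0.223
grasp_force: 50.0
```

Request:
play_rows(
  rows="0.25 -0.05 0 0;0.25 -0.05 0 0;0.25 -0.05 0 0;0.25 -0.05 0 0;0.25 -0.05 0 0;0.22 -0.05 0 0;0.18 -0.04 0 0;0.14 -0.03 0 0;0.1 -0.02 0 0;0.06 -0.01 0 0;0.03 -0.01 0 0;0 0 0 0",
)

```text
time: 7.13
tcp_pos: [0.3983, 0.2371, 0.2504]
eef_rot: [-2.452, -1.963, 0.001]
wrist_force: [-0.3, 0.1, -5.6]
opening: 0.226
grasp_force: 50.0
```

```bash
python3 - <<'E'
from h import *
from plant import r
togo(r.sense(),[.374,.261,.25],-.222)
d=r.snapshot("top");e=r.snapshot("scene")
cv2.imwrite("pics/top2.png",d["img"]);cv2.imwrite("pics/scene2.png",e["img"])
c=lambda im,x,y:cv2.resize(im[y:y+112,x:x+75],(400,597),interpolation=cv2.INTER_CUBIC)
cv2.imwrite("pics/h.png",np.hstack([c(d["img"],165,150),c(e["img"],185,150)]))
E
```

```text
pos [0.3983 0.2371 0.2504] yaw_y -0.221 shift [ 0.18  -0.289  0.004] turn 0.0002 toolz [-0.001 -0.    -1.   ] F [-0.3  0.1 -5.6] grip 50.0 open 19.8 t 7.13
```

View pics/h.png

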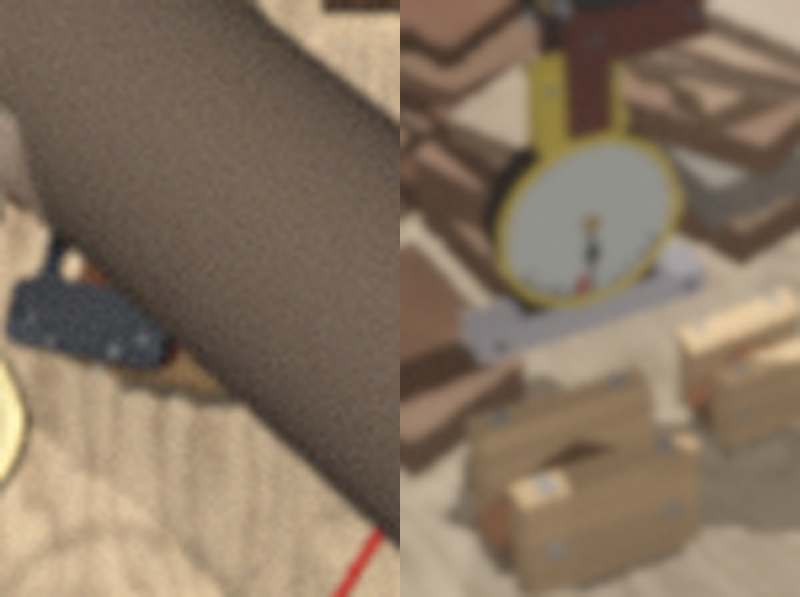

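```bash
python3 - <<'E'
from h import *
a=cv2.imread("pics/scene0.png")[110:185,270:370];a=cv2.resize(a,(396,300),interpolation=cv2.INTER_CUBIC)
g=cv2.imread("pics/g.png")[:,396:]
for x0,x1,y0,y1 in((150,245,190,295),(140,200,200,295)):
    m=cv2.matchTemplate(g,a[y0:y1,x0:x1],cv2.TM_CCOEFF_NORMED);_,v,_,l=cv2.minMaxLoc(m);print("dial shift px",(l[0]-x0)/3.96,(l[1]-y0)/3.96,v)
print("1mm effects px: tool y",proj("scene",[[.4035,-.1926,.067]])-proj("scene",[[.4035+.00099,-.1926-.00013,.067]]))
# held gauge, scene residuals
pg=[.3983,.2371,-.221,.1197]
L=np.array([(-13,65,0),(-13,-65,0),(13,65,18),(-13,65,18),(-13,0,67)])/1000
ob=np.array([(78,363),(305,285),(62,310),(73,335),(192,224)])
print("gauge obs-pred",np.round((ob-.5)/5.333+[185,150]-proj("scene",place(pg,L)),1).tolist())
pj=[.3728,.2601,-.2218]
L=np.array([(-38.75,-50,68),(-38.75,50,68),(-38.75,50,0),(-38.75,-50,0),(38.75,50,68),(38.75,-50,68)])/1000
ob=np.array([(703,412),(495,492),(500,598),(700,540),(441,403),(640,340)])
print("jig obs-pred",np.round((ob-[396.5,300.5])/6+[190,212]-proj("scene",place(pj,L)),1).tolist())
for k,dp in(("x",[.001,0,0]),("y",[0,.001,0]),("yaw.02",[0,0,.02])):print(k,np.round(proj("scene",place(np.array(pj)+dp,L))-proj("scene",place(pj,L)),2).tolist())
E
```

```text
dial shift px 0.5050505050505051 0.7575757575757576 0.9273295998573303
dial shift px 0.5050505050505051 0.7575757575757576 0.9371979832649231
1mm effects px: tool y [[0.19232326 0.1287351 ]]
gauge obs-pred [[-1.1, -0.8], [-0.6, -1.5], [0.1, -0.4], [-1.5, -0.9], [-0.2, -0.2]]
jig obs-pred [[-1.0, -2.8], [-3.0, -1.2], [-3.6, -1.5], [-1.8, 0.9], [-0.8, 0.4], [0.8, 0.6]]
x [[-0.23, -0.18], [-0.22, -0.19], [-0.22, -0.19], [-0.22, -0.18], [-0.21, -0.17], [-0.21, -0.16]]
y [[-0.27, 0.16], [-0.3, 0.17], [-0.29, 0.17], [-0.26, 0.16], [-0.29, 0.15], [-0.26, 0.14]]
yaw.02 [[0.07, -0.3], [0.42, 0.12], [0.4, 0.13], [0.07, -0.3], [-0.11, 0.29], [-0.39, -0.11]]
```

Request:
play_rows(
  rows="0.02 -0.03 0 0;0.04 -0.06 0 0;0.05 -0.07 0 0;0.04 -0.06 0 0;0.03 -0.04 0 0;0.01 -0.02 0.02 0;0 0 0.06 0;0 0 0.1 0;0 0 0.1 0;0 0 0.1 0;0 0 0.06 0;0 0 0.03 0",
)

```text
time: 8.23
tcp_pos: [0.3753, 0.2607, 0.2021]
eef_rot: [-2.453, -1.961, 0.003]
wrist_force: [-0.5, 0.1, -5.6]
opening: 0.222
grasp_force: 50.0
```

```bash
python3 - <<'E'
from h import *
from plant import r
s=r.sense();togo(s,[.3752,.2616,.25],-.222)
e=r.snapshot("scene")["img"];d=r.snapshot("top")["img"];cv2.imwrite("pics/scene3.png",e);cv2.imwrite("pics/top3.png",d)
c=lambda im,x,y:cv2.resize(im[y:y+75,x:x+50],(400,600),interpolation=cv2.INTER_CUBIC)
cv2.imwrite("pics/i.png",np.hstack([c(d,165,175),c(e,192,195)]))
E
```

```text
pos [0.3753 0.2607 0.2021] yaw_y -0.222 shift [ 0.008 -0.004 -0.479] turn 0.0 toolz [-0.002 -0.001 -1.   ] F [-0.5  0.1 -5.6] grip 50.0 open 19.5 t 8.23
```

View pics/i.png

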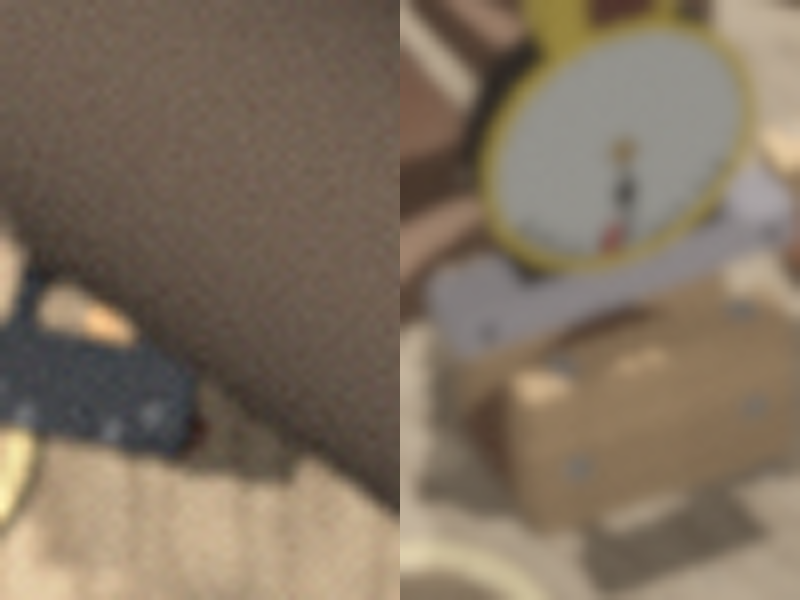

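The scene shows the foot just above the slot, parallel to the joists. Descend slowly, watching the lateral force.

Request:
play_rows(
  rows="0 0 0.02 0;0 0 0.02 0;0 0 0.02 0;0 0 0.02 0;0 0 0 0;0 0 0 0",
)

```text
time: 8.83
tcp_pos: [0.3757, 0.2612, 0.1956]
eef_rot: [2.454, 1.962, -0.0]
wrist_force: [0.5, -0.4, -5.0]
opening: 0.226
grasp_force: 50.0
```

Request:
play_rows(
  rows="0 0 0.02 0;0 0 0.02 0;0 0 0.02 0;0 0 0 0;0 0 0 0",
)

```text
time: 9.25
tcp_pos: [0.3754, 0.2612, 0.1893]
eef_rot: [-2.453, -1.962, 0.001]
wrist_force: [-0.8, 0.6, -5.6]
opening: 0.221
grasp_force: 50.0
```

Request:
play_rows(
  rows="0 0 0.02 0;0 0 0.02 0;0 0 0.01 0;0 0 0.01 0;0 0 0 0;0 0 0 0",
)

```text
time: 9.75
tcp_pos: [0.3755, 0.2611, 0.1834]
eef_rot: [-2.454, -1.962, 0.001]
wrist_force: [-2.3, 0.1, -6.7]
opening: 0.226
grasp_force: 50.0
```

Request:
play_rows(
  rows="0 0 0.01 0;0 0 0.01 0;0 0 0 0;0 0 0 0",
)

```text
time: 10.08
tcp_pos: [0.3756, 0.2613, 0.1815]
eef_rot: [-2.453, -1.962, 0.0]
wrist_force: [-3.0, 0.7, -6.8]
opening: 0.224
grasp_force: 50.0
```

Slight push towards −x (far wall touch): shift −1.5 mm in tool y, then go down 1 mm at a time.

Request:
play_rows(
  rows="0 -0.008 0 0;0 -0.007 0 0;0 0 0 0;0 0 0 0",
)

```text
time: 10.42
tcp_pos: [0.3748, 0.2616, 0.1818]
eef_rot: [2.453, 1.962, 0.001]
wrist_force: [0.5, -0.0, -5.5]
opening: 0.227
grasp_force: 50.0
```

Request:
play_rows(
  rows="0 0 0.01 0;0 0 0 0;0 0 0 0",
)

```text
time: 10.67
tcp_pos: [0.3745, 0.2616, 0.1807]
eef_rot: [2.454, 1.962, 0.001]
wrist_force: [-0.2, 0.1, -4.4]
opening: 0.223
grasp_force: 50.0
```

Request:
play_rows(
  rows="0 0 0.01 0;0 0 0 0;0 0 0 0",
)

```text
time: 10.92
tcp_pos: [0.3747, 0.2619, 0.1806]
eef_rot: [2.453, 1.961, 0.001]
wrist_force: [-2.1, -1.5, 6.4]
opening: 0.225
grasp_force: 50.0
```

Foot is on the ridge (TCP 0.1806 → foot 0.050, about 12 N push). Now measure the mark and pointer in a rectified, averaged view of the dial.

```bash
cat >> h.py <<'E'
def dial(r,g,lean,off,name,N=6,f=5.0):
    """rectified dial (f px/mm, 120x120 mm, seen from the robot), gauge origin g=(x,y,z,yaw), lean, pixel offset"""
    im=np.mean([r.snapshot("scene")["img"].astype(np.float32) for _ in range(N)],0)
    np.save("pics/last.npy",im)
    return rect(im,g,lean,off,name,f)
def rect(im,g,lean,off,name,f=5.0):
    q=np.array([(-60,60),(60,60),(60,-60),(-60,-60)])/1000. # (left is +y): u right=-y, v up
    R=Ro.from_euler("z",g[3])*Ro.from_euler("x",-lean)
    P=R.apply([(-.014,-u,.067+v) for u,v in q])+g[:3]
    H=cv2.getPerspectiveTransform((proj("scene",P)+off).astype(np.float32),np.float32([(0,0),(120*f,0),(120*f,120*f),(0,120*f)]))
    w=cv2.warpPerspective(im,H,(int(120*f),int(120*f)),flags=cv2.INTER_CUBIC); w=np.clip(w,0,255).astype(np.uint8)
    cv2.imwrite(name,w); return w
def red(w,f=5.0):
    c=w.astype(float); k=np.clip(c[...,2]-c[...,1]-15,0,None)*(c[...,2]-c[...,0]>15)
    u,v=np.meshgrid(np.arange(w.shape[1]),np.arange(w.shape[0])); u=u/f-60;v=v/f-60
    k*=(np.hypot(u,v)<48)&(np.hypot(u,v)>25)&(v>0); W=k.sum(); return (k*u).sum()/W,(k*v).sum()/W,W
E
python3 - <<'E'
from h import *
from plant import r
s=r.sense();p=s["tcp_pos"]
w=dial(r,[p[0],p[1],p[2]-.1307,-.222],0,np.zeros(2),"pics/d1.png")
u,v,W=red(w);print("red mm",u,v,W,"angle",np.arctan2(-u,v))
E
```

```text
red mm -4.293153034966446 31.31405721782128 39638.0 angle 0.13625043154216324
```

View pics/d1.png

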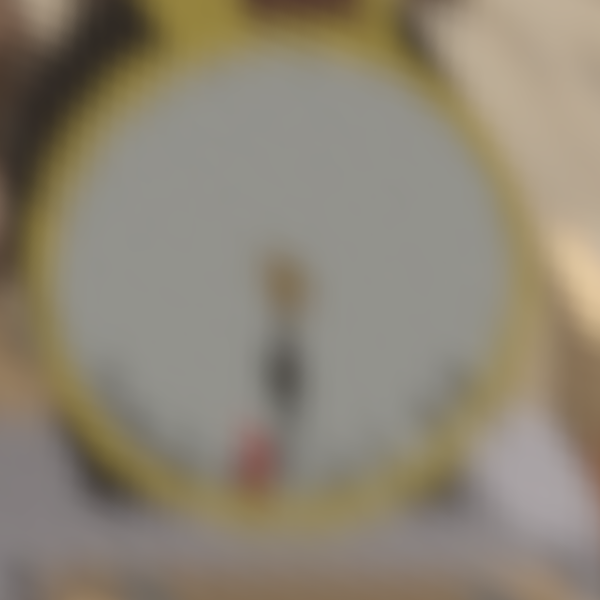

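The rectified dial shows the pivot at (286,281), pointer hanging plumb to (288,435), and the red mark around (254,460), so roughly 0.18 rad. Refining numerically.

```bash
python3 - <<'E'
from h import *
w=cv2.imread("pics/d1.png").astype(float)
b,g,rr=w[...,0],w[...,1],w[...,2]
v,u=np.mgrid[0:600,0:600]
# ring: yellow = min(r,g)-b high ; fit circle to dial-face boundary (grey side)
yel=(np.minimum(rr,g)-b)>45; m=(~yel).astype(np.uint8)
n,lab=cv2.connectedComponents(m); 
k=(lab==lab[200,300]).astype(np.uint8); print("face area",k.sum())
c,_=cv2.findContours(k,cv2.RETR_EXTERNAL,cv2.CHAIN_APPROX_NONE); c=max(c,key=len); e=cv2.fitEllipse(cv2.convexHull(c));print("face ellipse",np.round(e[0],1),np.round(e[1],1))
o=((np.minimum(rr,g)-b)*(np.hypot(u-286,v-281)<30));o=np.clip(o-15,0,None);piv=np.array([(o*u).sum(),(o*v).sum()])/o.sum();print("pivot",piv)
for th in(20,30,40,50):
    q=np.clip(rr-g-th,0,None)*(np.hypot(u-286,v-281)>110)*(np.hypot(u-286,v-281)<230)*(v>400)*(np.abs(u-260)<60)
    if q.sum()==0: continue
    c=np.array([(q*u).sum(),(q*v).sum()])/q.sum();d=c-piv;print(th,c,"r mm",np.hypot(*d)/5,"ang",np.arctan2(-d[0],d[1]))
dk=np.clip(110-w.max(2),0,None)*(np.hypot(u-286,v-281)<170)*(np.abs(u-286)<40)*(v>310)
c=np.array([(dk*u).sum(),(dk*v).sum()])/dk.sum();d=c-piv;print("pointer c",c,"ang",np.arctan2(-d[0],d[1]))
E
```

```text
face area 347875Traceback (most recent call last):
  File "<stdin>", line 9, in <module>
cv2.error: OpenCV(4.12.0) /io/opencv/modules/imgproc/src/shapedescr.cpp:361: error: (-201:Incorrect size of input array) There should be at least 5 points to fit the ellipse in function 'fitEllipseNoDirect'
```

```bash
cat > m.py <<'E'
from h import *
def meas(name,p0=(286,281)):
    w=cv2.imread(name).astype(float); b,g,rr=w[...,0],w[...,1],w[...,2]; v,u=np.mgrid[0:600,0:600]; p0=np.array(p0,float)
    rad=lambda p:np.hypot(u-p[0],v-p[1])
    cen=lambda q:np.array([(q*u).sum(),(q*v).sum()])/q.sum()
    ang=lambda d:np.round(np.arctan2(-d[0],d[1]),3)
    y=np.minimum(rr,g)-b
    # ring: radial peak of yellow, fit circle
    P=[]
    for a in np.radians(np.arange(100,441,4)):
        if np.cos(a-np.pi*1.5)>.7: continue   # grip side
        R=np.arange(200,270); x=p0[0]+R*np.cos(a);z=p0[1]+R*np.sin(a)
        pr=cv2.remap(y.astype(np.float32),x[None].astype(np.float32),z[None].astype(np.float32),1)[0]
        P.append((p0[0]+R[pr.argmax()]*np.cos(a),p0[1]+R[pr.argmax()]*np.sin(a)))
    e=cv2.fitEllipse(np.float32(P));print("ring",np.round(e[0],1),np.round(e[1],1))
    o=np.clip(y-y[(rad(p0)<60)&(rad(p0)>40)].mean()-8,0,None)*(rad(p0)<35); piv=cen(o);print("pivot",piv)
    for th in(10,20,35):
        q=np.clip(rr-g-th,0,None)*(rad(piv)>120)*(rad(piv)<225)*(np.abs(np.arctan2(piv[0]-u,v-piv[1])-.1)<.5)
        if q.sum(): d=cen(q)-piv;print("red",th,np.round(cen(q),1),"r",round(np.hypot(*d)/5,1),"ang",ang(d),"ang from ring",ang(cen(q)-e[0]))
    q=np.clip(110-w.max(2),0,None)*(rad(piv)<150)*(rad(piv)>40)*(v>piv[1]);d=cen(q)-piv;print("pointer",np.round(cen(q),1),"r",round(np.hypot(*d)/5,1),"ang",ang(d),"from ring",ang(cen(q)-e[0]))
E
python3 -c "
from m import *
meas('pics/d1.png')"
```

```text
ring [280.5 273.8] [477.2 488.3]
pivot [285.6216049  283.43200947]
red 10 [255.5 467.4] r 37.3 ang 0.162 ang from ring 0.128
red 20 [255.5 464.4] r 36.7 ang 0.165 ang from ring 0.13
red 35 [256.  462.4] r 36.3 ang 0.164 ang from ring 0.129
pointer [284.3 376.3] r 18.6 ang 0.014 from ring -0.038
```

Mark is ≈0.165 rad. Rock in two halves (about 12 mm then 12 mm in tool +x, dropping 0.5 and 1.5 mm), with a lighter grip so that it pivots in the pads.

Request:
play_rows(
  rows="0 0 0 0;0 0 0 0;0.01 0 0 0;0.02 0 0 0;0.02 0 0.001 0;0.02 0 0.001 0;0.02 0 0.001 0;0.02 0 0.001 0;0.01 0 0.001 0;0 0 0 0;0 0 0 0",
  newtons=25,
)

```text
time: 12.13
tcp_pos: [0.3774, 0.2735, 0.1799]
eef_rot: [2.453, 1.961, 0.001]
wrist_force: [-1.0, -2.4, 5.5]
opening: 0.226
grasp_force: 25.0
```

```bash
python3 - <<'E'
from m import *
from plant import r
s=r.sense();togo(s,s["tcp_pos"],-.222);p=s["tcp_pos"]
# gauge origin at start of rocking
for lean in(.085,): dial(r,[.3747,.2617,.0499,-.222],lean,np.zeros(2),"pics/d2.png",4)
meas("pics/d2.png")
E
```

```text
pos [0.3774 0.2735 0.1799] yaw_y -0.222 shift [0. 0. 0.] turn 0.0 toolz [ 0.001 -0.    -1.   ] F [-1.  -2.4  5.5] grip 25.0 open 19.9 t 12.13
ring [284.7 272.8] [479.5 486.3]
pivot [290.18467922 283.65778828]
red 10 [256.4 466.8] r 37.2 ang 0.182 ang from ring 0.145
red 20 [256.5 465.2] r 36.9 ang 0.184 ang from ring 0.146
red 35 [257.2 463.5] r 36.6 ang 0.181 ang from ring 0.143
pointer [280.4 374.8] r 18.3 ang 0.107 from ring 0.042
```

Lean tracks (pointer ≈0.085–0.09); the mark averages ≈0.175. Second half.

Request:
play_rows(
  rows="0.01 0 0.001 0;0.02 0 0.002 0;0.02 0 0.002 0;0.02 0 0.002 0;0.02 0 0.003 0;0.02 0 0.003 0;0.015 0 0.002 0;0 0 0 0;0 0 0 0;0 0 0 0;0 0 0 0;0 0 0 0",
)

```text
time: 13.33
tcp_pos: [0.3801, 0.2858, 0.1783]
eef_rot: [2.453, 1.962, 0.002]
wrist_force: [0.2, -1.2, 5.1]
opening: 0.226
grasp_force: 25.0
```

```bash
python3 - <<'E'
from m import *
from plant import r
s=r.sense();togo(s,s["tcp_pos"],-.222)
w=dial(r,[.3747,.2617,.0499,-.222],.175,np.zeros(2),"pics/d3.png",8)
meas("pics/d3.png",(288,282))
E
```

```text
pos [0.3801 0.2858 0.1783] yaw_y -0.222 shift [0. 0. 0.] turn 0.0 toolz [ 0.001  0.    -1.   ] F [ 0.2 -1.2  5.1] grip 25.0 open 19.9 t 13.33
ring [290.6 270.4] [480.  485.7]
pivot [294.96978882 283.37836399]
red 10 [256.3 474.1] r 38.9 ang 0.2 ang from ring 0.167
red 20 [255.2 475.3] r 39.2 ang 0.205 ang from ring 0.171
pointer [277.2 373.3] r 18.3 ang 0.195 from ring 0.129
```

View pics/d3.png

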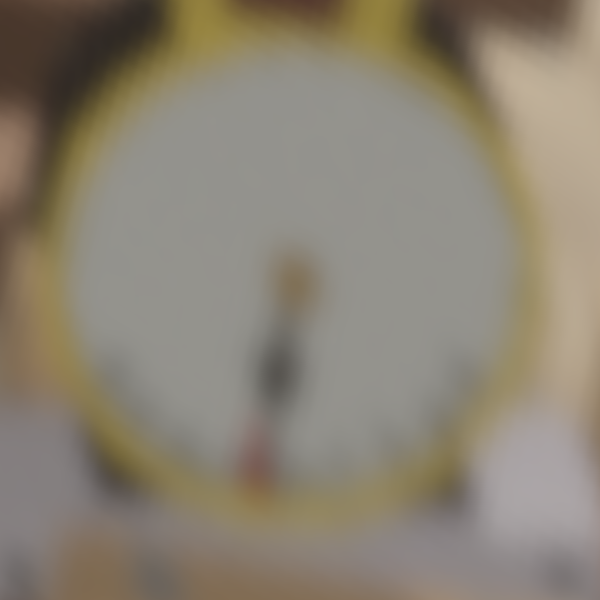

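The picture shows the pointer lying over the red mark: pointer line from pivot (295,283) reaches about (258,469), and the mark is centred about (256,470). The difference fell 0.15 → 0.075 → ≈0.01, so a 1.5 mm nudge remains.

Request:
play_rows(
  rows="0.008 0 0.001 0;0.007 0 0.001 0;0 0 0 0;0 0 0 0;0 0 0 0;0 0 0 0;0 0 0 0;0 0 0 0;0 0 0 0;0 0 0 0;0 0 0 0;0 0 0 0",
)

```text
time: 14.73
tcp_pos: [0.3804, 0.2871, 0.178]
eef_rot: [2.453, 1.961, 0.002]
wrist_force: [-0.0, -1.8, 4.9]
opening: 0.224
grasp_force: 25.0
```

```bash
python3 - <<'E'
from m import *
from plant import r
s=r.sense();togo(s,s["tcp_pos"],-.222)
dial(r,[.3747,.2617,.0499,-.222],.16,np.zeros(2),"pics/d4.png",8)
meas("pics/d4.png",(288,282))
w=cv2.imread("pics/d4.png").astype(float);k=w[...,2]-w[...,1]
for v in(440,455,470,485):print(v,np.round(k[v,225:290:5]).astype(int))
E
```

```text
pos [0.3804 0.2871 0.178 ] yaw_y -0.222 shift [0. 0. 0.] turn 0.0 toolz [ 0.001  0.    -1.   ] F [-0.  -1.8  4.9] grip 25.0 open 19.6 t 14.73
ring [282.3 270.2] [483.2 484.9]
pivot [287.13935214 282.1439934 ]
red 10 [252.8 474. ] r 39.0 ang 0.177 ang from ring 0.144
red 20 [250.3 472.1] r 38.7 ang 0.192 ang from ring 0.157
pointer [271.7 370.1] r 17.9 ang 0.173 from ring 0.105
440 [ 5  8 10 13 16 18 18 16 12  9  6  4  3]
455 [ 7  9 14 18 22 24 23 19 16 11  8  5  4]
470 [ 9 12 16 20 24 25 24 20 17 13  9  6  5]
485 [12 15 17 20 23 24 23 20 18 15 12  9  9]
```

```bash
python3 -c "
from plant import r
print(r.hand_in())"
```

```text
the job is handed in; nothing more can be done
None
```

I handed the job in at about 15 s. The gauge is gripped at 25 N and leaning left, its foot pressing on the ridge with about 10 N. My last measurement put the pointer within about 0.01 rad of the red mark (0.063 allowed); no verdict came back, so I can't confirm the pass.

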